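Pile two angle brackets heel over toe on a balance pan

TASK

Put both aluminium angle brackets on the pan of the balance, so that they can be weighed together as one steady pile in the middle of the pan. First lay down the bracket that lies flat, on its long leg with the flange standing up; then set the one that stands propped like a roof on top of it the opposite way round, flange pointing down, so that each flange carries the other bracket's long leg and the pair closes into a level, lined-up box. Set them down without dropping them, and leave the wash bottle, the beaker and the tape roll alone.

Things in the scene. Friction and masses are not known exactly. Their poses are not given: they have to be found in the camera images.
- flat_mid (a point): Flat bracket: drilled aluminium angle, 0.2 kg, lying on its long leg, flange up at the end nearer the robot. Leg 120 x 50 x 8 mm; flange 50 wide, 8 thick, its top 80 above the leg's underside. Point: middle of the leg, half-way through it. x: along the leg away from the flange (flange at -60 to -52 mm, leg end +60), y: across the width (+-25), z: the way the flange points (flange top +76 mm).
- flat_flange (a point): Middle of the flat bracket's upright flange, half-way through its 8 mm, at x -56, z +40 mm from flat_mid; axes as flat_mid. The flange can be pinched across its thickness from above, in its upper half.
- roof_mid (a point): Roof bracket: equal angle standing like a lopsided roof, bend up, on its flange's edge (far side) and its leg's free end (towards the robot); the leg slopes 33 degrees. Point: middle of the leg, half-way through it. x: along the leg towards the flange (free end -60 mm, flange +52 to +60), y: across the 50 mm width, z: out of the leg's upper face; flange edge at z -76. Mass centre x +21, z -15.
- roof_flange (a point): Middle of the roof bracket's flange, at x +56, z -40 mm from roof_mid; axes as roof_mid. Piled rightly, the axes of both brackets are parallel and roof_mid is 80 mm straight above flat_mid; each flange then bears on the other's leg end over 8 mm. Up to 10 mm off towards -x is still steady; 8 mm towards +x slips off.
- pan_centre (a point): Centre of the upper face of the balance's flat pan, 168 (x) x 182 mm (y), 96 mm above the bench. x: from the display panel (towards the robot) to the back, z: up. The balance case is fixed, 262 x 200 mm, its centre 36 mm to -x of this point. The pan sits on a stiff spring and sinks 2.5 mm at most.
- wash_bottle: Bystander: white squeeze wash bottle with blue cap and bent spout, 60 mm in diameter, 192 mm high, standing behind the balance; origin at its underside.
- beaker: Bystander: clear beaker, about 80 mm across and 86 mm high, standing behind the balance; origin at its underside.
- tape: Bystander: a roll of tape lying flat, 96 mm across and 25 mm high, behind the brackets; origin at its underside.
- gas_tap_0: Bystander: slim yellow bench gas tap with a red lever, fixed to the bench, 172 mm high, standing to the right of the balance, between it and the brackets' straight way there: carry the parts over it (or round it in front). Origin at its foot.
Mind the look-alikes: they are no part of the job. Leave any brown look-alike of the part that bears flat_mid alone.

How it is judged:
By the outcome, as a careful person would: the job done as asked, in the order asked, and still so for the second after the job is handed in, with the robot touching nothing.
It also fails if it takes over 67 s, if anything falls off the work surface, if the arm or the gripper's body presses on something with over 40 N, if the wrist force passes 120 N, or if a joint passes its speed limit or range.

ROBOT

A 6-joint arm with a two-finger parallel gripper is mounted at the origin on a cart in front of the work surface, level with it; the furniture and walls round the work are solid. World frame = base frame: x ahead of the robot, y to its left, z up, the work surface at z = 0. Lengths are in mm, angles in rad, forces in N, time in s.
With the tool pointing down it reaches from about 300 to 775 mm from the base axis. Payload 14.6 kg.
Tool frame: the origin (TCP) lies on the centre line of the jaws, within the pads' length; the fingertips stand 19 mm ahead of it and the grasp point (between the pads) is the TCP (bot.tip_reach is the distance from the TCP to the fingertips, in mm); y points along the fingers, x is the direction in which the jaws open and shut, and the axes are right-handed (so a half turn about y gives the same grasp; the last joint's range is limited). The gripper opens to 85 mm and grips with 20 to 120 N. Pads are 22 mm wide; open, the fingers measure 114 mm over their backs; the gripper's body (76 mm by 85 mm) begins 54 mm behind the grasp point. The pads swing forward as they close: fully open they stand 13 mm farther back than shut.
Start: joints at [-1.4, 0.3, 1.521, -0, 1.321, -0.067], TCP at [129.554, -534.514, 250.281] pointing down, gripper open.
Joint ranges: [-3.03, 3.03], [-0.79, 2.21], [0.23, 2.52], [-1.04, 4.18], [0, 3.07], [-2.55, 2.55]. Speed limits (rad/s): [2.22, 2.22, 2.57, 3.14, 3.14, 3.14].

INTERFACE

Orientations are given as a unit quaternion [w, x, y, z].
In Python, from rig import bot gives the robot as it stands. Calls block until the motion is done:
- bot.move_to(position, orientation): joint-space move of the TCP to a pose.
- bot.servo_line(position, attitude=None, speed=150, until_force=None): straight line of the TCP; attitude=None keeps the orientation; speed is the mean speed in mm/s. With until_force (N) it stops when the force on the tool has changed by that much, and returns True; else False.
- bot.move_joints(angles): joint-space move.
- bot.move_gripper(opening, grip_force=None): finger opening in mm; grip_force is the grip in N (None keeps the last); returns when the fingers have stopped.
- bot.dwell(seconds).
- bot.ik(position, orientation): joint angles nearest the present ones, or None.
- bot.read_state(): the state.
- bot.read_camera(name): name is "side" or "top" or "wrist"; returns a dict with "image" (400x640x3 uint8, blue, green, red), "depth" (400x640 float32, mm along the optical axis (not along the pixel's ray), 0 where there is no reading), "fovy" (degrees; the focal length in pixels is half the picture's height over the tangent of half this angle, whatever the lens; pixels are square), "cx", "cy" (the principal point, pixels), "eye" and "attitude" of the camera in the world; the wrist camera has in their place "mount" (4x4, takes a point from camera to tool coordinates, whose origin is the TCP and whose axes are the tool frame's). Camera axes: x right, y down, z forward; pixel columns grow to the right and rows downward; lengths in mm; the calibration is good to about 2 mm. A picture is of the moment at which its call begins: read the wrist's pose just before it.
A pose or a line that the arm cannot do raises bot.MotionError and nothing moves.
- bot.finish_job(): hands the job in, once; it reports no verdict.
The state is a dict: "clock": time; "joint_positions": joint angles; "qvel": joint speeds; "effort": joint torques, N m; "ee_pos": TCP position; "tool_rot": TCP orientation; "ft_force": force on the tool from outside, world axes, zero at the start; "moment": the same for the moment, N m; "grip_width": finger opening in mm.
Only numpy, scipy, OpenCV 4.12 (cv2) and the standard library are available. Lean on these libraries where they do the work, as an engineer would, in place of code of your own. Each camera call takes 0.05 s, during which the arm holds its last target.

## Working session

There is one attempt and no reset: what is moved stays moved. The work goes in short steps, each a Python script; the robot and the scene stay as the last script left them, time stands still between calls to the robot, and variables do not carry over. Pictures are saved under pics/ and viewed, and the job is handed in when it is done.

```bash
ls; mkdir -p pics; cat > h.py <<'E'
import numpy as np, cv2
from rig import bot
from scipy.spatial.transform import Rotation as R
def Rq(q): return R.from_quat([q[1],q[2],q[3],q[0]]).as_matrix()
def qR(M):
    q=R.from_matrix(M).as_quat(); return [q[3],q[0],q[1],q[2]]
def cam(name):
    s=bot.read_state(); c=bot.read_camera(name)
    f=c["image"].shape[0]/2/np.tan(np.radians(c["fovy"])/2)
    if "mount" in c:
        T=np.eye(4);T[:3,:3]=Rq(s["tool_rot"]);T[:3,3]=s["ee_pos"]
        T=T@np.array(c["mount"]); A=T[:3,:3];e=T[:3,3]
    else:
        a=np.array(c["attitude"]); A=a if a.shape==(3,3) else Rq(a); e=np.array(c["eye"])
    return dict(img=c["image"],d=c["depth"],f=f,cx=c["cx"],cy=c["cy"],A=A,e=e)
def cloud(c):
    v,u=np.mgrid[:c["img"].shape[0],:c["img"].shape[1]]
    d=c["d"]; P=np.stack([(u-c["cx"])/c["f"]*d,(v-c["cy"])/c["f"]*d,d],-1)
    return P@c["A"].T+c["e"]
def onplane(c,u,v,z):
    r=c["A"]@np.array([(u-c["cx"])/c["f"],(v-c["cy"])/c["f"],1]); return c["e"]+r*(z-c["e"][2])/r[2]
E
python3 - <<'E'
from h import *
import pickle
for n in("top","side","wrist"):
    c=cam(n); cv2.imwrite(f"pics/{n}0.png",c["img"]); pickle.dump(c,open(f"{n}0.pkl","wb"))
    print(n,c["f"],c["cx"],c["cy"],c["e"].round(1),c["A"].round(3).tolist(),(c["d"]>0).mean())
print(bot.read_state())
E
```

```text
pics
top 478.173141232859 317.88938531791143 200.53577723658202 [ 391.2 -141.  1509.4] [[-0.003, -0.995, 0.101], [-1.0, 0.001, -0.012], [0.012, -0.101, -0.995]] 0.9536328125
side 375.80393834733917 322.6512289597008 199.7908753526208 [436.5 540.7 719.3] [[-0.985, -0.109, 0.131], [-0.17, 0.649, -0.742], [-0.004, -0.753, -0.658]] 0.99520703125
wrist 286.6560706904226 316.5199703417921 195.53265542991716 [ 206.9 -515.4  373. ] [[0.236, -0.924, -0.301], [-0.972, -0.225, -0.071], [-0.002, 0.309, -0.951]] 0.996171875
{'clock': 0.15, 'joint_positions': array([-1.39957245e+00,  3.00338411e-01,  1.52141359e+00,  1.13641122e-05,
        1.32070911e+00, -6.65679800e-02]), 'qvel': array([-0.00144693, -0.00307041, -0.004167  , -0.00067028,  0.00094078,
        0.00031446]), 'effort': array([ 8.87847746e-04, -5.43663812e+01, -3.61885643e+01, -5.80729670e-05,
        3.13628945e-03,  6.82285854e-07]), 'ee_pos': array([ 129.54683888, -534.36710419,  249.86495603]), 'tool_rot': array([ 0.55598579, -0.55556908,  0.43738841, -0.43693727]), 'ft_force': array([1.16051986, 0.09705553, 0.18155656]), 'moment': array([0.03109378, 0.0308938 , 0.01737233]), 'grip_width': 85.34396869053663}
```

View pics/top0.png

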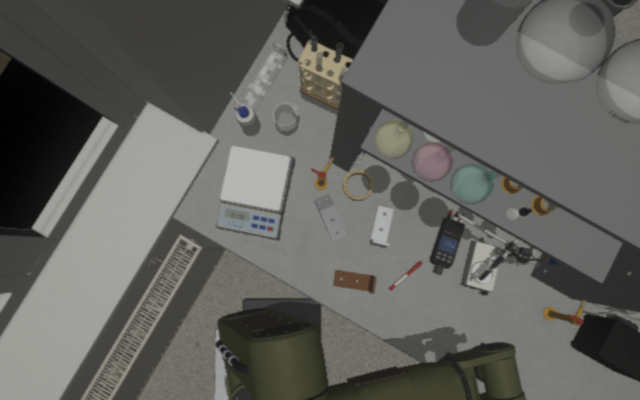

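View pics/side0.png

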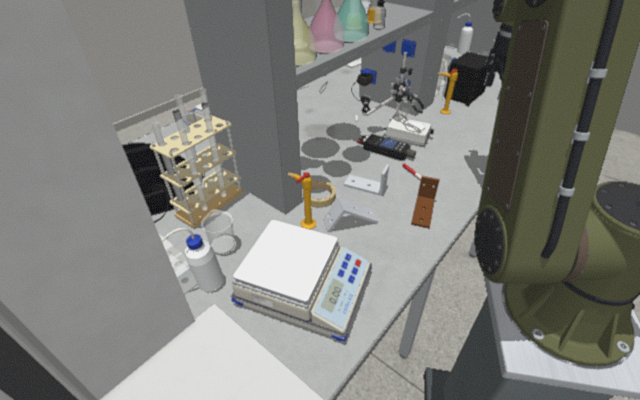

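View pics/wrist0.png

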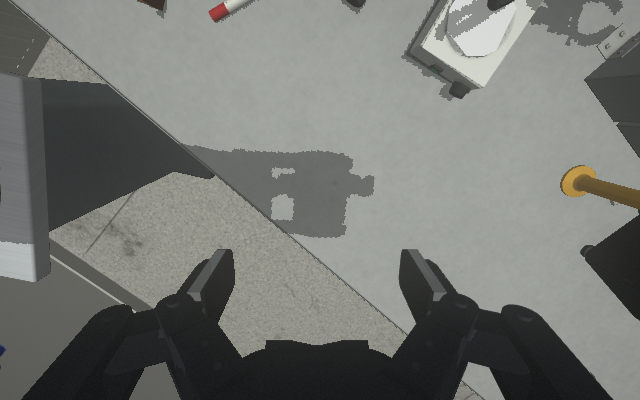

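Candidates:
- Flat bracket: the light-grey angle at top (382,226), side (368,182). It has a flange up at its near end.
- Roof bracket: grey at top (330,216), side (352,214).
- Look-alike: the brown angle at top (355,281), side (425,202), to be left alone.

I'll check the choice in close crops and measure.

```bash
python3 - <<'E'
import pickle,cv2,numpy as np
from h import cloud
c=pickle.load(open("top0.pkl","rb")); s=pickle.load(open("side0.pkl","rb"))
a=cv2.resize(c["img"][130:300,210:410],None,fx=4,fy=3.5,interpolation=cv2.INTER_CUBIC)[:595]
b=cv2.resize(s["img"][140:260,280:460],None,fx=4.4,fy=4.4,interpolation=cv2.INTER_CUBIC)
cv2.imwrite("pics/tc.png",a);cv2.imwrite("pics/sc.png",b)
P=cloud(c)
for u,v in [(382,226),(385,212),(380,243),(330,216),(322,200),(338,235),(257,178),(355,281),(320,178),(322,173),(357,185),(245,115),(286,118)]: print((u,v),P[v,u].round(1))
Q=cloud(s)
for u,v in [(368,182),(385,178),(352,213),(340,215),(365,212),(290,262)]: print("s",(u,v),Q[v,u].round(1))
E
```

```text
(382, 226) [ 462.1 -359.9    9.2]
(385, 212) [ 391.2 -141.  1509.4]
(380, 243) [ 408.1 -342.6   81.3]
(330, 216) [ 490.8 -195.    53.7]
(322, 200) [ 543.  -171.4   23.4]
(338, 235) [ 434.3 -221.6    6.4]
(257, 178) [602.1  23.9  93.9]
(355, 281) [ 291.1 -274.     0.7]
(320, 178) [ 593.  -163.2  154.4]
(322, 173) [ 604.7 -168.6  171.2]
(357, 185) [ 593.7 -283.8   -2.9]
(245, 115) [780.3  55.  144. ]
(286, 118) [809.2 -57.1   8.5]
s (368, 182) [ 456.5 -363.4    9.8]
s (385, 178) [ 408.2 -342.2   47.5]
s (352, 213) [ 485.7 -172.5   52.8]
s (340, 215) [ 515.4 -160.9   51.8]
s (365, 212) [ 453.4 -208.5   28.3]
s (290, 262) [595.5  45.2  94.1]
```

View pics/tc.png

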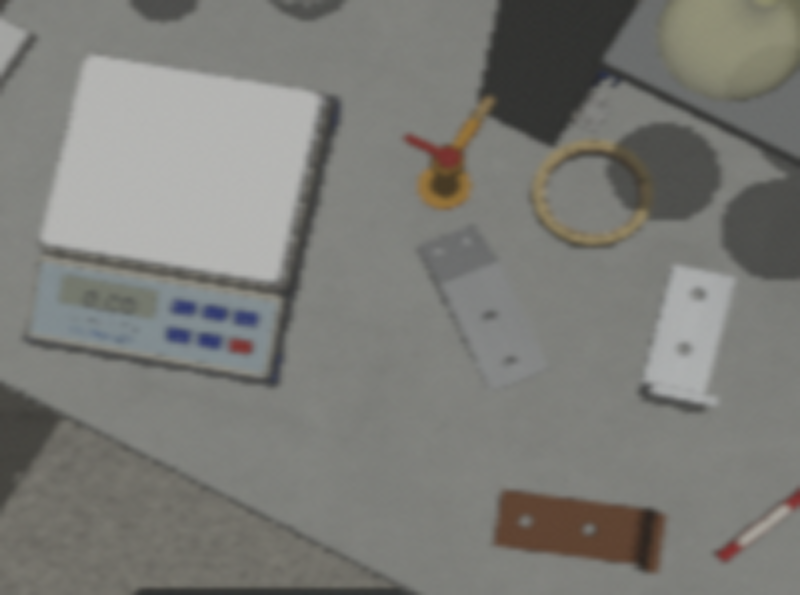

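View pics/sc.png

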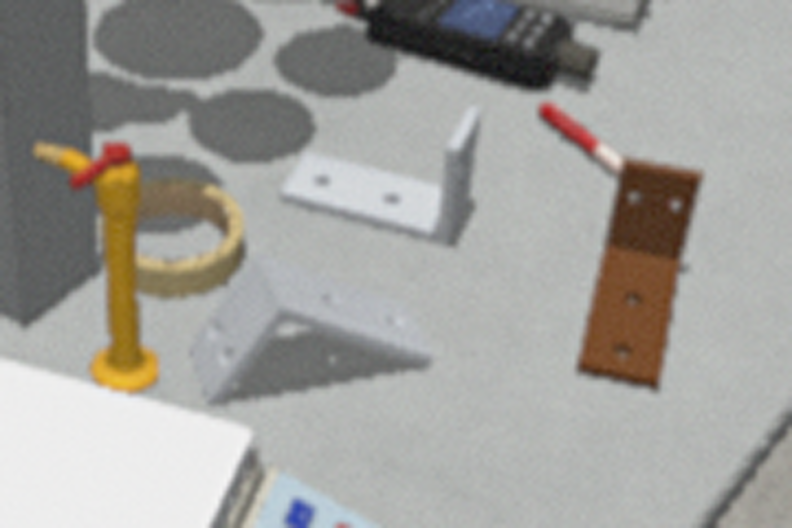

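The crops confirm it. The light-grey angle at top crop (690,330) has its flange up at the near end, so it is flat_mid. The grey one at top crop (480,310) leans like a roof. The brown one stays untouched. Next I need tool geometry and IK feasibility before a close look.

```bash
cat >> h.py <<'E'
def tool(approach,jaw):
    y=np.array(approach,float);y/=np.linalg.norm(y); x=np.array(jaw,float);x-=x@y*y;x/=np.linalg.norm(x)
    return qR(np.stack([x,y,np.cross(x,y)],1))
def yv(deg): a=np.radians(deg);return np.array([np.cos(a),np.sin(a),0])
E
python3 - <<'E'
from h import *
s=bot.read_state(); print(Rq(s["tool_rot"]).round(2)); print(np.array(bot.read_camera("wrist")["mount"]).round(3))
D=[0,0,-1]
for nm,p,a,j in [("flatgrasp",[408,-342,62],D,-17),("flatplace",[548,30,160],D,-8),("roofplace",[620,24,180],D,82)]:
    for k in (0,180):
        q=bot.ik(p,tool(a,yv(j+k))); print(nm,k,None if q is None else np.round(q,2))
b=-25; ap=yv(b)*np.sin(np.radians(33))+np.array([0,0,-np.cos(np.radians(33))])
ap2=-yv(b)*0
for b in (15,25):
  ap=yv(b)*np.sin(np.radians(33))+np.array([0,0,-np.cos(np.radians(33))])
  for k in (0,180): print("roofgrasp",b,k,bot.ik([500,-190,48],tool(ap,yv(b+90+k))))
for k in (0,180):
  for j in (90,0): print("look",k,j,bot.ik([400,-300,220],tool(D,yv(j+k))))
E
```

```text
[[ 0.24 -0.    0.97]
 [-0.97  0.    0.24]
 [-0.   -1.    0.  ]]
[[ 1.00000e+00  1.00000e-03 -1.00000e-03 -2.90000e-01]
 [ 1.00000e-03 -3.09000e-01  9.51000e-01 -1.23237e+02]
 [ 0.00000e+00 -9.51000e-01 -3.09000e-01  7.96840e+01]
 [ 0.00000e+00  0.00000e+00  0.00000e+00  1.00000e+00]]
flatgrasp 0 [-0.77  0.5   1.73 -0.    0.91 -0.47]
flatgrasp 180 None
flatplace 0 [-0.01  0.39  1.62 -0.    1.13  0.13]
flatplace 180 None
roofplace 0 [-0.02  0.52  1.39 -0.    1.24 -1.45]
roofplace 180 [-0.02  0.52  1.39 -0.    1.24  1.69]
roofgrasp 15 0 None
roofgrasp 15 180 [-0.61008809  0.44066978  1.99660695  0.98603265  0.52363233 -0.1316843 ]
roofgrasp 25 0 None
roofgrasp 25 180 [-0.63704056  0.46679501  1.95194064  0.92604224  0.64207608 -0.24232487]
look 0 90 [-7.16766637e-01  2.16878355e-01  1.69849980e+00 -4.44089210e-16
  1.22621450e+00 -2.28756296e+00]
look 0 0 [-7.16766637e-01  2.16878355e-01  1.69849980e+00 -4.44089210e-16
  1.22621450e+00 -7.16766637e-01]
look 180 90 [-7.16766637e-01  2.16878355e-01  1.69849980e+00 -4.44089210e-16
  1.22621450e+00  8.54029689e-01]
look 180 0 [-7.16766637e-01  2.16878355e-01  1.69849980e+00 -4.44089210e-16
  1.22621450e+00  2.42482602e+00]
```

```bash
python3 - <<'E'
from h import *
import pickle
bot.move_to([440,-270,230],tool([0,0,-1],[0,-1,0])); bot.dwell(0.2)
c=cam("wrist"); cv2.imwrite("pics/w1.png",c["img"]); pickle.dump(c,open("w1.pkl","wb"))
print(bot.read_state()["clock"],c["e"])
E
```

```text
1.9583 [ 519.29402255 -270.29712894  353.24969506]
```

View pics/w1.png

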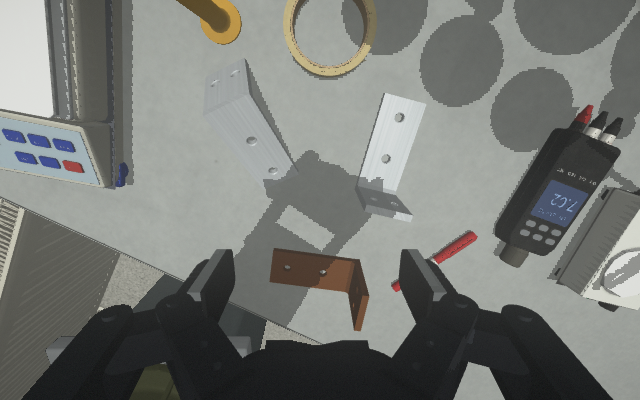

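Wrist view: flat bracket leg at (392,140) with its flange at (385,202), roof bracket with its ridge around (240,95), leg to (280,170) and flange to (225,75), brown angle at (320,275). I'll fit planes and edges with the depth.

```bash
cat > fit.py <<'E'
from h import *
def pca(p):
    m=p.mean(0);u,s,v=np.linalg.svd(p-m,full_matrices=False);return m,v,s
def mask(c,poly):
    m=np.zeros(c["d"].shape,np.uint8);cv2.fillPoly(m,[np.array(poly)],1);return (m>0)&(c["d"]>0)
E
python3 - <<'E'
from fit import *
import pickle
c=pickle.load(open("w1.pkl","rb"));P=cloud(c)
table=P[250:260,560:600] if 0 else P[180:240,90:200]
print("table z",np.median(P[60:140,290:350,2]), np.median(P[190:210,450:480,2]))
m=mask(c,[(375,85),(435,95),(420,230),(350,200)])
p=P[m]; leg=p[(p[:,2]>5)&(p[:,2]<12)]; top=p[p[:,2]>74]; print(len(leg),len(top),np.median(leg[:,2]),np.percentile(p[:,2],[50,95,99,100]))
r=cv2.minAreaRect(leg[:,:2].astype(np.float32)); print("leg",r); print(cv2.boxPoints(r).round(1).tolist())
for lo,hi in((15,30),(30,45),(45,60),(60,74),(74,84)):
    q=p[(p[:,2]>lo)&(p[:,2]<hi)]
    if len(q)>5: print(lo,len(q),q.mean(0).round(1),cv2.minAreaRect(q[:,:2].astype(np.float32)))
m=mask(c,[(195,60),(245,50),(305,175),(265,185),(200,115)])
p=P[m]; p=p[p[:,2]>5]; print("roof",len(p),p[:,2].max())
# normals split
def ransac(p,n=400,t=1.5):
    rng=np.random.default_rng(0);b=None
    for _ in range(n):
        a=p[rng.choice(len(p),3,False)];nn=np.cross(a[1]-a[0],a[2]-a[0]);L=np.linalg.norm(nn)
        if L<50: continue
        nn/=L;i=abs((p-a[0])@nn)<t
        if b is None or i.sum()>b.sum():b=i
    return b
i=ransac(p)
for k in range(2):
    mm,v,s=pca(p[i]); n=v[2]*np.sign(v[2,2]); print(i.sum(),mm.round(1),"n",n.round(3),"tilt",np.degrees(np.arccos(n[2])),"az",np.degrees(np.arctan2(n[1],n[0])))
    d=p[i]; 
    p=p[~i]; i=ransac(p)
E
```

```text
table z -0.21134589610269927 -0.5224727602995642
3883 384 7.591145850558917 [ 6.82243701 70.22152817 79.9799992  81.516487  ]
leg ((465.88720703125, -357.1227111816406), (50.765892028808594, 119.59881591796875), 75.99466705322266)
[[401.70001220703125, -367.29998779296875], [517.7999877929688, -396.20001220703125], [530.0999755859375, -347.0], [414.0, -318.0]]
15 138 [ 415.5 -341.    22.8] ((415.18963623046875, -343.9154052734375), (50.73522186279297, 8.156728744506836), 84.96343231201172)
30 155 [ 415.5 -341.2   37.5] ((415.349853515625, -343.5033874511719), (49.7872428894043, 7.615025997161865), 84.57086181640625)
45 184 [ 415.2 -341.7   51.9] ((414.670166015625, -343.8935852050781), (50.35866928100586, 8.175528526306152), 83.802978515625)
60 185 [ 415.5 -341.7   67. ] ((415.2847595214844, -344.06610107421875), (50.231685638427734, 6.933487892150879), 83.70265197753906)
74 384 [ 412.  -345.6   79. ] ((411.47265625, -343.6009216308594), (50.337947845458984, 8.766294479370117), 76.07345581054688)
roof 5867 73.26477850749956
3973 [ 479.8 -202.3   44.5] n [-0.495 -0.218  0.841] tilt 32.757218074707126 az -156.19847948579806
1567 [ 535.6 -177.1   40.5] n [0.771 0.338 0.54 ] tilt 57.3217907336414 az 23.6405565308121
```

Flat_mid is about (466,-357), yaw -14°, and the flange from its top rectangle (411.5,-343.6) agrees. Next I'll compute the roof frame, the pan frame and the obstacles.

```bash
python3 - <<'E'
from fit import *
import pickle
c=pickle.load(open("w1.pkl","rb"));P=cloud(c)
m=mask(c,[(195,60),(245,50),(305,175),(265,185),(200,115)])
p=P[m]; p=p[p[:,2]>4]
n=np.array([-0.495,-0.218,.841]); n/=np.linalg.norm(n); fx=np.array([.771,.338,.54]); fx-=fx@n*n; fx/=np.linalg.norm(fx); y=np.cross(n,fx)
print(y)
leg=p[abs((p-[479.8,-202.3,44.5])@n)<2]; fl=p[abs((p-[535.6,-177.1,40.5])@fx)<2]
a=leg@fx; b=leg@y; f=[535.6,-177.1,40.5]@fx; print("leg x",np.percentile(a,[0,.5,99.5,100])-f,"y",np.percentile(b,[0,1,99,100]),"fl y",np.percentile(fl@y,[0,1,99,100]), "flz",np.percentile(fl@n,[0,1,99,100])-np.array([479.8,-202.3,44.5])@n)
b2=leg[:,:]; r=cv2.minAreaRect(np.stack([a,b],1).astype(np.float32)); print(r)
yc=r[0][1]
mid=(f-60)*fx+yc*y+(np.array([479.8,-202.3,44.5])@n-4)*n; print("roof_mid",mid.round(1), "az",np.degrees(np.arctan2(fx[1],fx[0])), "free end low z",(mid-60*fx-4*n)[2],"flange edge",(mid+60*fx-76*n)[2])
# pan
for nm in("top0","side0"):
    t=pickle.load(open(nm+".pkl","rb"));Q=cloud(t)
    q=Q.reshape(-1,3); k=(abs(q[:,2]-95)<5)&(q[:,0]>480)&(q[:,0]<730)&(q[:,1]>-120)&(q[:,1]<160)
    k2=(Q[...,2]>88)&(Q[...,2]<101)&(Q[...,0]>480)&(Q[...,0]<730)&(Q[...,1]>-120)&(Q[...,1]<160)
    k2&=t["img"].min(-1)>(150 if nm=="top0" else 190)
    nn,l,st,ce=cv2.connectedComponentsWithStats(k2.astype(np.uint8)); j=1+np.argmax(st[1:,4])
    q=Q[l==j]; print(nm,len(q),np.median(q[:,2]),cv2.minAreaRect(q[:,:2].astype(np.float32)))
    g=Q.reshape(-1,3);g=g[(g[:,2]>30)&(g[:,2]<185)&(g[:,0]>560)&(g[:,0]<660)&(g[:,1]>-215)&(g[:,1]<-110)]; print("tap",len(g),g.min(0).round(),g.max(0).round())
    g=Q.reshape(-1,3);g=g[(g[:,2]>105)&(g[:,2]<230)&(g[:,0]>600)&(g[:,0]<860)&(g[:,1]>-100)&(g[:,1]<140)];print("bottle",len(g),g.min(0).round(),g.max(0).round())
E
```

```text
[-4.01955182e-01  9.15659021e-01  7.67956405e-04]
leg x [-120.36222297 -118.37266597    0.19484834    0.87211651] y [-402.0320714  -401.70987847 -352.98164263 -351.65008505] fl y [-402.02048841 -401.76460997 -352.24160935 -351.30863239] flz [-79.71122977 -78.2230998    0.65177934   2.07714124]
((314.92974853515625, -376.8414306640625), (121.23574829101562, 50.37266540527344), 0.0069403983652591705)
roof_mid [ 473.1 -203.9   35.4] az 23.67217238748821 free end low z -0.45522037277035254 flange edge 3.8984430858815173
top0 3152 95.52967615457942 ((604.11865234375, 31.09143829345703), (180.70974731445312, 166.2832794189453), 78.87771606445312)
tap 199 [ 588. -215.   30.] [ 660. -135.  177.]
bottle 359 [639.  33. 105.] [860. 140. 228.]
side0 5047 95.94436123362789 ((605.0484008789062, 30.151473999023438), (182.5484619140625, 167.1604461669922), 79.01595306396484)
tap 452 [ 590. -215.   30.] [ 660. -135.  173.]
bottle 700 [763.  36. 105.] [839.  97. 191.]
```

```bash
python3 - <<'E'
from h import *
q=tool([0,0,-1],yv(-14))
F=np.array([411.6,-343.6,0])
bot.move_gripper(40,70)
bot.move_to(F+[0,0,130],q)
bot.servo_line(F+[0,0,62],speed=90)
bot.move_gripper(0,70); s=bot.read_state(); print(s["clock"],s["grip_width"],s["ee_pos"],s["ft_force"])
bot.servo_line(F+[0,0,100],speed=80); bot.dwell(.1)
s=bot.read_state(); print(s["clock"],s["grip_width"],s["ee_pos"],s["ft_force"])
cv2.imwrite("pics/w2.png",cam("wrist")["img"]); cv2.imwrite("pics/s2.png",cam("side")["img"][100:260,260:460].repeat(3,0).repeat(3,1))
E
```

```text
5.0833 7.168441929085434 [ 411.78547082 -343.80228487   62.5696057 ] [-1.40016346  0.47135126  6.09300283]
5.8083 6.9727098629868935 [ 411.37448743 -343.39703005   99.46557388] [-0.34331051 -0.10976891 -2.36898305]
```

View pics/s2.png

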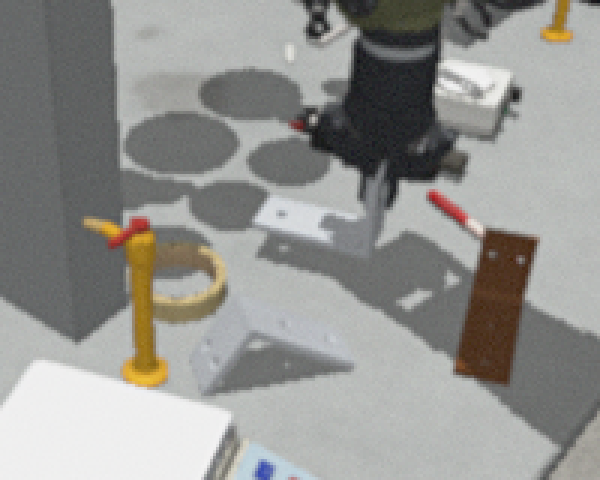

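View pics/w2.png

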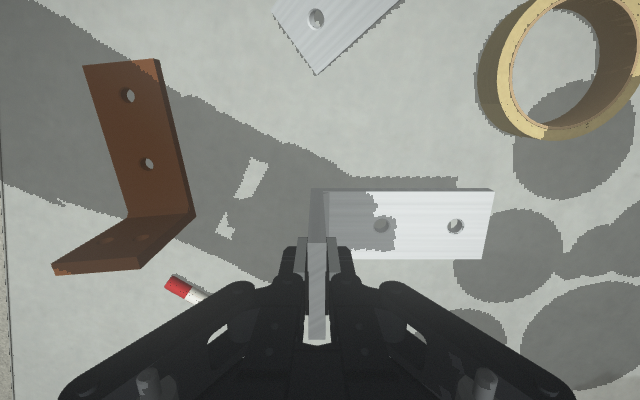

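The flat bracket is held level at the flange (wrist 318,270; leg to 490,220). Carrying it over the tap now.

```bash
python3 - <<'E'
from h import *
pan=np.array([604.5,30.6,0]); q=tool([0,0,-1],yv(-11)); T=pan-56*yv(-11)
s=bot.read_state()
bot.servo_line([411.6,-343.6,285],speed=200)
bot.move_to(T+[0,0,285],q)
bot.servo_line(T+[0,0,180],speed=150); bot.servo_line(T+[0,0,167],speed=40); bot.dwell(.15)
s=bot.read_state(); print(s["clock"],s["ee_pos"],s["ft_force"])
h=bot.servo_line(T+[0,0,153],speed=12,until_force=3.5)
s=bot.read_state(); print(h,s["clock"],s["ee_pos"],s["ft_force"],s["moment"])
cv2.imwrite("pics/s3.png",cam("side")["img"][150:340,200:400].repeat(3,0).repeat(3,1))
E
```

```text
9.975 [549.63154449  41.27532548 167.19427934] [ 0.81911787 -0.05585692 -1.62023551]
True 10.7667 [549.44046318  41.29233693 157.08921327] [2.93849112 0.3503319  1.54045965] [ 0.00196099 -0.40230611  0.02655808]
```

View pics/s3.png

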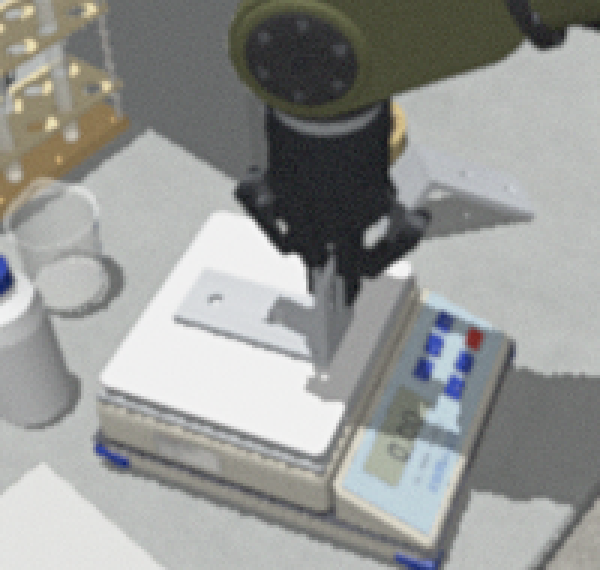

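```bash
python3 - <<'E'
from h import *
import pickle
pan=np.array([604.5,30.6,0]); T=pan-56*yv(-11)
bot.move_gripper(40,70); 
bot.servo_line(T+[0,0,260],speed=150)
bot.move_to([540,30,290],tool([0,0,-1],yv(-101))); bot.dwell(.15)
c=cam("wrist"); cv2.imwrite("pics/w3.png",c["img"]); pickle.dump(c,open("w3.pkl","wb"))
print(bot.read_state()["clock"])
E
```

```text
13.6583
```

View pics/w3.png

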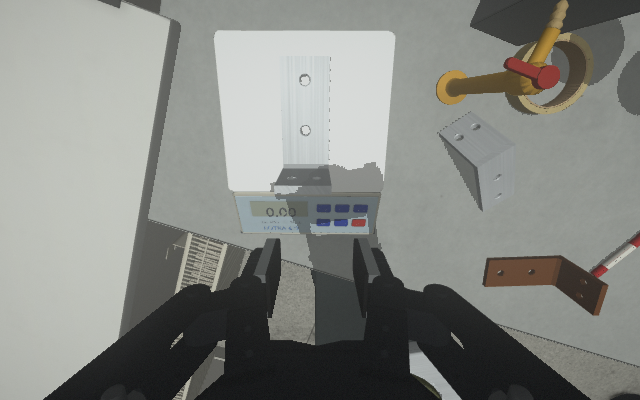

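The flat bracket stands on the pan, flange near the display (305,178), leg to (307,57), parallel to the pan edges. Measuring it.

```bash
python3 - <<'E'
from fit import *
import pickle
c=pickle.load(open("w3.pkl","rb"));P=cloud(c)
m=mask(c,[(214,28),(396,28),(392,195),(225,195)])
p=P[m]
pan=p[abs(p[:,2]-95.5)<8]; pan=pan[pan[:,2]<100]; print("pan z",np.median(pan[:,2]))
Pm=m&(abs(P[...,2]-95.5)<13); q=P[Pm]; print("pan rect",cv2.minAreaRect(q[:,:2].astype(np.float32)))
leg=p[(p[:,2]>100.5)&(p[:,2]<110)]; print("leg",len(leg),np.median(leg[:,2]),cv2.minAreaRect(leg[:,:2].astype(np.float32)))
t=p[p[:,2]>169]; print("flange top",len(t),np.median(t[:,2]),cv2.minAreaRect(t[:,:2].astype(np.float32)))
# leg slope along x
u=yv(-11); A=np.c_[(leg-leg.mean(0))@u,(leg-leg.mean(0))@yv(79),np.ones(len(leg))]; print(np.linalg.lstsq(A,leg[:,2],rcond=None)[0])
E
```

```text
pan z 93.72939736678222
pan rect ((605.2960205078125, 30.93067169189453), (180.72470092773438, 167.28668212890625), 78.88294982910156)
leg 5180 102.20387074451381 ((608.1106567382812, 30.004417419433594), (50.07866668701172, 112.08463287353516), 78.99978637695312)
flange top 572 174.01832630846314 ((549.933349609375, 41.12335968017578), (49.825927734375, 7.975266456604004), 78.94792175292969)
[-5.64117742e-03  4.98780124e-04  1.02263438e+02]
```

```bash
python3 - <<'E'
from h import *
import pickle
th=np.radians(32.74); h=yv(23.7); fx=h*np.cos(th)+np.array([0,0,np.sin(th)]); n=-h*np.sin(th)+np.array([0,0,np.cos(th)])
mid=np.array([473.1,-203.9,35.7]); g=mid+21*fx; q=tool(-n,yv(23.7-90))
u=yv(-11); qp=tool([0,0,-1],yv(-101)); pl=np.array([604.6,30.5,0])+20*u
print(bot.ik(g+110*n,q),bot.ik(g,q),bot.ik(pl+[0,0,300],qp),bot.ik(pl+[0,0,178],qp))
bot.move_gripper(66,70)
bot.move_to(g+110*n,q)
bot.servo_line(g+35*n,speed=140); bot.dwell(.1)
c=cam("wrist"); cv2.imwrite("pics/w4.png",c["img"]); pickle.dump(c,open("w4.pkl","wb"))
s=bot.read_state(); print(s["clock"],s["ee_pos"],g+35*n)
E
```

```text
[-0.78299843  0.21455956  2.01466308  0.74634221  0.83522479 -0.11864136] [-0.65871702  0.45626908  1.97147171  0.92858532  0.63503884 -0.24781016] [-1.58914603e-02  4.41718169e-01  1.21439596e+00 -4.44089210e-16
  1.48547853e+00  1.74689108e+00] [-1.58914603e-02  5.27939208e-01  1.37320225e+00 -4.44089210e-16
  1.24045120e+00  1.74689108e+00]
16.5 [ 472.00851391 -204.79869465   77.33107957] [ 471.94153407 -204.40853099   76.49705079]
```

View pics/w4.png

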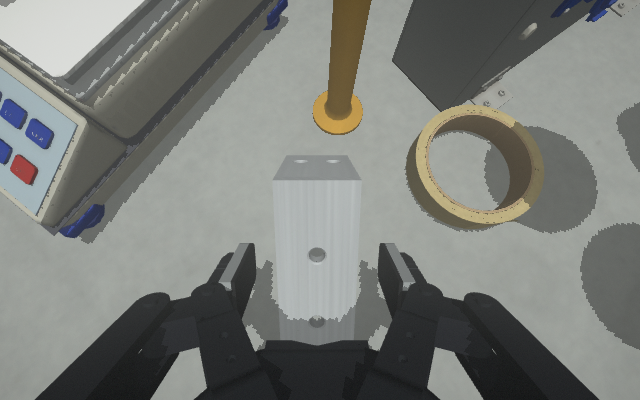

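The leg (273–360, ridge at row 181) sits centred between the jaws. A quick check of ridge and leg positions before closing:

```bash
python3 - <<'E'
from fit import *
import pickle
c=pickle.load(open("w4.pkl","rb"));P=cloud(c)
th=np.radians(32.74); h=yv(23.7); fx=h*np.cos(th)+np.array([0,0,np.sin(th)]); n=-h*np.sin(th)+np.array([0,0,np.cos(th)]); y=np.cross(n,fx)
mid=np.array([473.1,-203.9,35.7])
p=P[mask(c,[(270,188),(365,188),(362,300),(270,300)])]-mid
k=abs(p@n-4)<6; p=p[k]; L=np.c_[p@fx,p@y,p@n]
print(np.percentile(L[:,0],[0,50,100]),np.percentile(L[:,1],[.5,99.5]),np.linalg.lstsq(np.c_[L[:,:2],np.ones(len(L))],L[:,2],rcond=None)[0])
f=P[mask(c,[(285,158),(350,158),(357,178),(278,178)])]-mid
print("flange outer x",np.percentile(f@fx,[5,50,95]),"z",np.percentile(f@n,[1,99]))
v=(mid+60*fx+4*n-c["e"])@c["A"]; print("ridge row pred",v[1]/v[2]*c["f"]+c["cy"],v[0]/v[2]*c["f"]+c["cx"], "scale px/mm",c["f"]/v[2])
E
```

```text
[-21.39004188  21.50529797  55.31777109] [-24.7526344   24.72535184] [9.55168184e-04 1.12308288e-03 3.67317109e+00]
flange outer x [59.39238492 59.75063968 59.98755859] z [-62.67232329   0.664678  ]
ridge row pred 179.37355569136304 316.5088839543787 scale px/mm 1.7929370181168358
```

```bash
python3 - <<'E'
from h import *
import pickle
th=np.radians(32.74); h=yv(23.7); fx=h*np.cos(th)+np.array([0,0,np.sin(th)]); n=-h*np.sin(th)+np.array([0,0,np.cos(th)])
mid=np.array([473.0,-203.9,35.7]); g=mid+21*fx
bot.servo_line(g,speed=60)
bot.move_gripper(40,70); s=bot.read_state(); print(s["clock"],s["grip_width"],s["ee_pos"]-g,s["ft_force"])
bot.servo_line(g+[0,0,40],speed=80)
bot.servo_line(g+[-20,0,200],speed=180)
u=yv(-11); qp=tool([0,0,-1],yv(-101)); pl=np.array([604.6,30.5,0])+20*u
bot.move_to([500,-150,300],qp) if bot.ik([500,-150,300],qp) is not None else None
bot.move_to(pl+[0,0,300],qp); bot.dwell(.2)
c=cam("wrist"); cv2.imwrite("pics/w5.png",c["img"]); pickle.dump(c,open("w5.pkl","wb"))
s=bot.read_state(); print(s["clock"],s["grip_width"],s["ee_pos"]-pl,s["ft_force"])
c=cam("side"); cv2.imwrite("pics/s5.png",c["img"][100:290,200:400].repeat(3,0).repeat(3,1)); pickle.dump(c,open("s5.pkl","wb"))
E
```

```text
17.525 48.794401863014656 [ 0.03473101 -0.25287248  0.56321239] [-3.28369835 -1.55266291  4.53954913]
21.4583 48.21809587084253 [-1.86118007e-01 -1.00317358e+00  3.00334913e+02] [-0.33954917  0.26057111 -1.79335025]
```

View pics/w5.png

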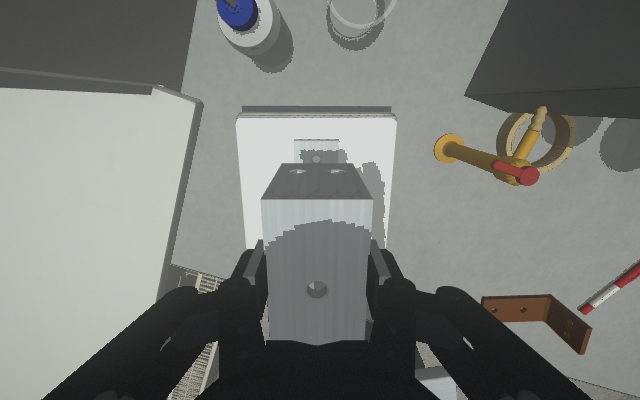

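View pics/s5.png

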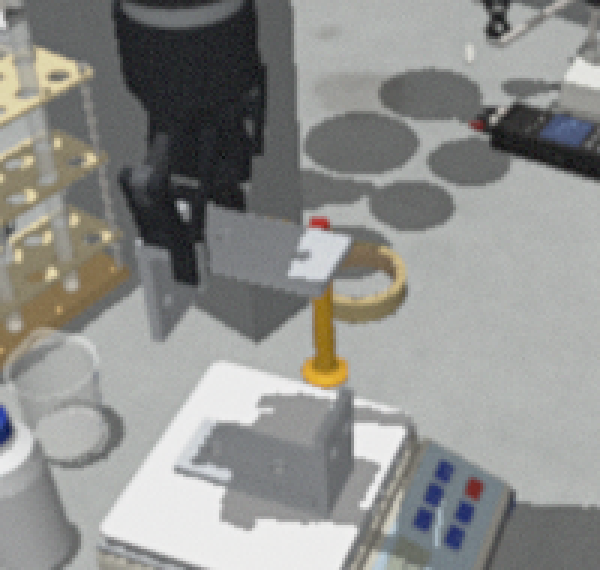

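The roof bracket is held in line over the flat one. Measuring the held tilt and offset in the tool frame.

```bash
python3 - <<'E'
from fit import *
import pickle
c=pickle.load(open("w5.pkl","rb"));P=cloud(c)
s=bot.read_state(); t=s["ee_pos"]; M=Rq(s["tool_rot"]); print(M.round(3).tolist())
u=yv(-11); y=yv(79)
def loc(poly): 
    p=P[mask(c,poly)]-t; return np.c_[p@u,p@y,p[:,2]]
L=loc([(272,204),(364,204),(358,330),(276,330)]); L=L[abs(L[:,2]-4)<8]
print(len(L),np.linalg.lstsq(np.c_[L[:,:2],np.ones(len(L))],L[:,2],rcond=None)[0])
L=loc([(262,196),(372,196),(360,330),(270,330)]); L=L[(abs(L[:,2]-4)<5)]
for a in (0,10,20,30): q=L[abs(L[:,0]-a)<4][:,1]; print(a,q.min() if len(q) else 0,q.max() if len(q) else 0)
F=loc([(284,170),(350,170),(366,194),(268,194)]); F=F[F[:,0]>20]; print("flange outer x",len(F),np.percentile(F[:,0],[5,50,95]),np.linalg.lstsq(np.c_[F[:,1:],np.ones(len(F))],F[:,0],rcond=None)[0])
E
```

```text
[[-0.192, 0.0, 0.981], [-0.981, 0.0, -0.192], [-0.0, -1.0, 0.0]]
11028 [ 2.64346132e-03 -2.55509617e-03  3.10536248e+00]
0 -23.613253050219097 24.380097594379905
10 -23.866679179239263 24.47593461376462
20 -24.187662851987067 24.388695764103318
30 -24.435365824195564 24.380371866992107
flange outer x 2062 [38.30069952 38.75995739 39.05690038] [-7.79001076e-04  9.17637827e-03  3.89389485e+01]
```

```bash
python3 - <<'E'
from h import *
import pickle
u=yv(-11); pl=np.array([604.6,30.5,0])+20.4*u
bot.servo_line(pl+[0,0,200],speed=100); bot.servo_line(pl+[0,0,187],speed=40); bot.dwell(.3)
s=bot.read_state(); e=s["ee_pos"]-pl; print(s["clock"],e,s["ft_force"])
cmd=pl-[e[0],e[1],0] if np.hypot(e[0],e[1])>.4 else pl
h=bot.servo_line(cmd+[0,0,171],speed=12,until_force=3)
s=bot.read_state(); print(h,s["clock"],s["ee_pos"]-pl,s["ft_force"],s["moment"])
c=cam("side"); cv2.imwrite("pics/s6.png",c["img"][130:320,200:400].repeat(3,0).repeat(3,1))
c=cam("wrist"); cv2.imwrite("pics/w6.png",c["img"]); pickle.dump(c,open("w6.pkl","wb"))
E
```

```text
23.4333 [ 5.49777527e-02 -3.62682511e-02  1.87150712e+02] [-0.50610467  0.26830348 -3.58582967]
True 24.2167 [-6.37932106e-02 -7.92446420e-03  1.78145329e+02] [ 0.89444224 -1.08005308  2.68721418] [ 0.02690119 -0.17667434 -0.01721304]
```

View pics/w6.png

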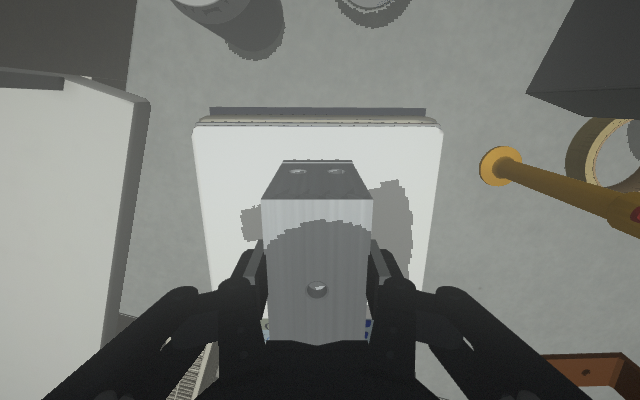

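View pics/s6.png

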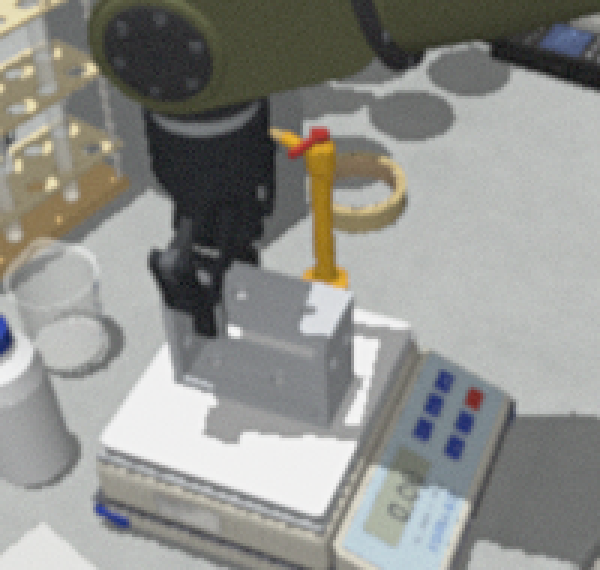

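The box is closed in the side view and both ends meet. Now release, rise and verify.

```bash
python3 - <<'E'
from h import *
import pickle
u=yv(-11); pl=np.array([604.6,30.5,0])+20.4*u
bot.move_gripper(56); bot.move_gripper(70); bot.dwell(.1)
bot.servo_line(pl+[0,0,270],speed=120)
bot.move_to([530,40,320],tool([0,0,-1],yv(-101))); bot.dwell(.2)
c=cam("wrist"); cv2.imwrite("pics/w7.png",c["img"]); pickle.dump(c,open("w7.pkl","wb"))
c=cam("side"); cv2.imwrite("pics/s7.png",c["img"][150:340,200:400].repeat(3,0).repeat(3,1))
cv2.imwrite("pics/sf7.png",c["img"]);print(bot.read_state()["clock"])
E
python3 - <<'E'
from fit import *
import pickle
c=pickle.load(open("w7.pkl","rb"));P=cloud(c)
k=(P[...,2]>168)&(P[...,2]<188)&(abs(P[...,0]-604)<90)&(abs(P[...,1]-30)<80)
nn,l,st,ce=cv2.connectedComponentsWithStats(k.astype(np.uint8)); j=1+np.argmax(st[1:,4]); p=P[l==j]
print(st[j],np.median(p[:,2]),cv2.minAreaRect(p[:,:2].astype(np.float32)))
u=yv(-11);q=p-p.mean(0); print(np.linalg.lstsq(np.c_[q@u,q@yv(79),np.ones(len(q))],q[:,2],rcond=None)[0])
E
```

```text
26.6833
[ 280   32   62  145 8169] 181.14571678531723 ((603.4180297851562, 31.11064910888672), (50.192901611328125, 120.2028579711914), 79.09756469726562)
[-1.98367285e-05  3.25733230e-04  3.59106229e-13]
```

View pics/w7.png

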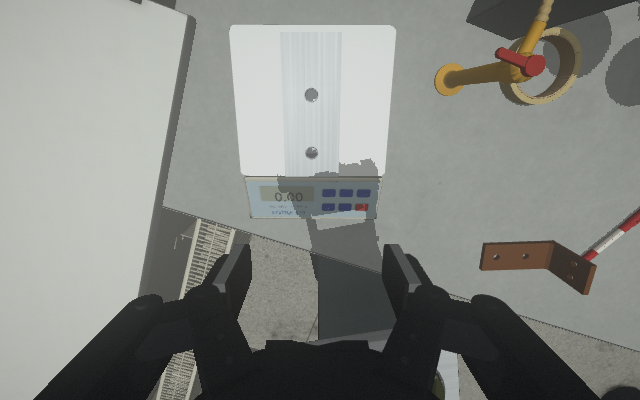

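View pics/s7.png

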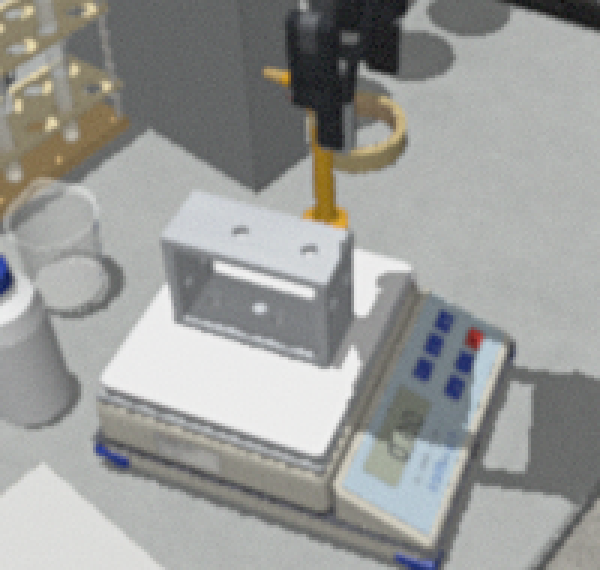

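The closed box stands level in the middle of the pan. The top leg runs from (310,35) to (310,175) in the wrist view, and the side view shows both flanges bearing. Handing in.

```bash
python3 -c "
from h import *
print(bot.finish_job())"
```

```text
the job is handed in; nothing more can be done
None
```

Both brackets are on the pan as a closed box, and the job was handed in after about 27 s of the 67 s allowed.

I pinched the flat bracket by its flange, carried it over the gas tap and laid it down flange up. I then gripped the roof bracket across its leg, levelled it in the air and set it on top, flange pointing down. Both were lowered slowly until a force of 3 to 3.5 N showed contact, then released.

**Last checks:**
- **Top bracket:** it is level to within 0.02° and turned only about 0.1° from the lower one. It sits about 1.2 mm towards -x, a steady offset; I aimed for slightly under 1 mm that way.
- **Pile position:** the top bracket's centre is within about 2 mm of the pan centre I measured.
- **Bystanders:** the wash bottle, beaker, tape, tap and brown angle were not touched.

**Disagreements:**
- **Heights:** the wrist camera read the pan and lower bracket about 2 mm low. That is within its calibration error plus the pan sinking.
- **Display:** the balance shows 0.00 with the brackets on it. I took it to be a fixed display and did not use it as a check.

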